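Unscrew the centrifuge's rotor lid, thread hand unknown, and hold it up

ROBOT

A 6-joint arm with a two-finger parallel gripper is mounted at the origin on the work surface. World frame = base frame: x ahead of the robot, y to its left, z up, the work surface at z = 0. Lengths are in m, angles in rad, forces in N, time in s.
With the tool pointing down it reaches from about 0.3 to 0.875 m from the base axis. Payload 6.4 kg.
Tool frame: the origin (TCP) lies midway between the tips of the shut fingers; the grasp point (between the pads) lies 19 mm behind it; x points along the fingers, y is the direction in which the jaws open and shut, and the axes are right-handed (so a half turn about x gives the same grasp; the last joint's range is limited). The gripper opens to 85 mm and grips with 20 to 120 N. Pads are 22 mm wide; open, the fingers measure 114 mm over their backs; the gripper's body (76 mm by 85 mm) begins 54 mm behind the grasp point. The pads swing forward as they close: fully open they stand 13 mm farther back than shut.
Start: joints at [1.048, 0.181, 1.607, -0, 1.354, -0.206], TCP at [0.179, 0.546, 0.231] pointing down, gripper open.
Joint ranges: [-2.99, 2.99], [-0.89, 2.07], [0.3, 2.58], [-1.14, 4.28], [0, 2.63], [-3.12, 3.12]. Speed limits (rad/s): [2.57, 2.57, 3.01, 3.14, 3.14, 3.14].

INTERFACE

Orientations are given as a unit quaternion [w, x, y, z].
In Python, from bench import ctrl gives the robot as it stands.
- The arm moves only by the tool step_arm, never from a script. Its argument "motion" is a list of rows, each a list of 7 numbers: the shift along the tool's x, y, z in mm, then the turn, a rotation vector about the tool's x, y, z in degrees, then the closure in counts, from 0 (fully open) to 255 (shut). In form: [[tx, ty, tz, rx, ry, rz, hand], ...]. A call has 1 to 10 rows; each row is the pose to reach, as a shift and turn from the pose commanded when the call began, along the tool's axes at that moment; what a row does not reach only later rows make up. A row lasts 1/8 s, in which the tool goes at most 62.5 mm and 10.7 degrees, less where a joint would pass 70% of its speed; a pose out of reach is approached as far as the arm can. A call with a gripper value outside its range is refused whole. The fingers move at their own pace and stop on an object; the grip force is fixed at half the most. Time passes only in rows, so rows that repeat a pose let the fingers close. It gives the time, the measured TCP pose, the force and the opening at its end, in the units of the state.
- ctrl.get_obs(): the state, without advancing time (a new reading comes with each control period).
- ctrl.camera(name): name is "side" or "top" or "wrist"; returns (picture, depth): 420x560x3 uint8, red, green, blue; 420x560 float32, m along the optical axis (not along the pixel's ray), 0 where there is no reading.
- ctrl.camera_info(name): a dict with "fx", "fy", "cx", "cy" (pixels), "T" (4x4, takes a point from camera to world coordinates); the wrist camera has in their place "hand_eye" (4x4, takes a point from camera to tool coordinates, whose origin is the TCP and whose axes are the tool frame's). Camera axes: x right, y down, z forward; pixel columns grow to the right and rows downward; lengths in m; the calibration is good to about 2 mm. A picture is of the moment at which its call begins: read the wrist's pose just before it. camera_info takes no time and is no camera call.
- ctrl.hand_in(): hands the job in, once; it reports no verdict.
The state is a dict: "time_s": time; "q": joint angles; "dq": joint speeds; "joint_efforts": joint torques, N m; "eef_pos": TCP position; "eef_rot": TCP orientation; "wrist_force": force on the tool from outside, world axes, zero at the start; "torque": the same for the moment, N m; "opening": opening from 0.0 (shut) to 1.0 (fully open).
Only numpy, scipy, OpenCV 4.12 (cv2) and the standard library are available. Lean on these libraries where they do the work, as an engineer would, in place of code of your own. Each camera call takes 0.05 s, during which the arm holds its last target. There are 200 camera calls.

TASK

Take the lid off the rotor of the small bench centrifuge (its outer cover is already folded back): nothing shows whether this lid has an ordinary or a reversed thread, so feel at the bar on its knob which way it loosens, and unscrew it until it is free before you lift it. Lift it level until it is at least 8 cm clear above the rotor and finish while still holding it there, steady, so that I can look at the seal under it; do not set it down or let go. Leave the other things on the bench where they are.

Things in the scene. Friction and masses are not known exactly. Their poses are not given: they have to be found in the camera images.
- lid_grip (a point): Middle of the black bar grip on the rotor lid, on the lid's axis. The bar is upright, 48 mm long (x), 14 mm thick (y), 26 mm high; this point is half-way up it, 13 mm below its top. Below the bar is a round base 42 mm across, 6 mm high, then the lid's disc, whose top face is 19 mm below this point. z up. At the start the point is 136 mm above the bench and x is the centrifuge's x within 3 degrees.
- lid_under (a point): Centre of the lid disc's underside, axes as the bar's. The lid is a loose, level aluminium disc, 104 mm across, 5 mm thick, 0.14 to 0.24 kg, with its black bar knob on top. A hidden collar 48 mm across reaches 20 mm down from here and is screwed on the hub. Left in place it lies at 112 mm above the bench on the rotor's rim.
- hub_top (a point): Top of the fixed spindle hub under the lid, 110 mm above the bench. Its coarse thread is right- or left-handed, changing from start to start, unseen. The loosening way the lid turns freely: from 45 degrees on it lifts straight off (best 60), a stop comes at 85. The other way it meets a hard stop after 5 to 13 degrees. Before it is unscrewed it can rise only 1 to 3 mm.
- centrifuge: White bench centrifuge; casing and rotor are fixed. Origin on the bench under the rotor's axis; x to its rear, y to its left, z up. Casing 250 (x) by 230 mm (y), flat top 115 mm high, open bowl 130 mm across round the rotor (104 mm across, rim 112 mm high). Panel in front to x = -155 mm. The clear cover is folded back: it slopes up from its hinge (x 130, 122 mm high) to x 300, 240 mm high.
- rack: White rack with small tubes, 60 x 110 x 50 mm, beside the centrifuge on its right; leave it. Origin under its centre.
- jar_a_mid (a point): Clear specimen jar with white lid, 58 mm across, 75 mm high, left of the centrifuge; leave it. The point is its centre, half-way up.
- jar_b_mid (a point): Clear specimen jar with white lid, 58 mm across, 95 mm high, left of the centrifuge; leave it. The point is its centre, half-way up.
- stain_jar: Square glass staining jar with a round lid, 56 mm across, 107 mm high, right of the centrifuge; leave it. Origin under its centre.
- slide_box: Closed black slide box, 100 x 85 x 35 mm, behind on the left of the centrifuge; leave it. Origin under its centre.
- marker: Marker pen lying on the bench, 135 mm long, 14 mm thick; leave it. Origin under its middle, on the bench.
Things that resemble listed ones, but are neither listed nor needed, are in the scene too. Of the things like the part that bears lid_grip, leave any that is red or yellow; of the rest the larger one is meant.

How it is judged:
By the outcome, as a careful person would: the job done as asked, in the order asked, and still so for the second after the job is handed in, while the arm keeps its last pose, push and grip.
It also fails if it takes over 48 s, if anything falls off the work surface, if the arm or the gripper's body presses on something with over 40 N, if the wrist force passes 120 N, or if a joint passes its speed limit or range.

## Working session

There is one attempt and no reset: what is moved stays moved. The work goes in short steps, Python scripts to look and compute and a tool call to move; the robot and the scene stay as the last step left them, time stands still between calls to the robot, and variables do not carry over. Pictures are saved under pics/ and viewed, about 8 in all and at most 12, crops included, and the job is handed in when it is done.

Besides the shell and the picture viewer there is one more tool, called as name(argument=value, ...) on one line, values as JSON. step_arm: Moves the arm, as the interface text tells. Its arguments: {"type":"object","properties":{"motion":{"type":"array","items":{"type":"array","items":{"type":"number"}}}},"required":["motion"]}

```bash
mkdir -p pics; ls; cat > h.py <<'E'
import numpy as np,cv2
from bench import ctrl
from scipy.spatial.transform import Rotation as R
def pose(o):
    T=np.eye(4);q=o["eef_rot"];T[:3,:3]=R.from_quat([q[1],q[2],q[3],q[0]]).as_matrix();T[:3,3]=o["eef_pos"];return T
def snap(name):
    o=ctrl.get_obs();ci=ctrl.camera_info(name);im,d=ctrl.camera(name)
    T=pose(o)@np.array(ci["hand_eye"]) if name=="wrist" else np.array(ci["T"])
    return im,d,ci,T
def world(u,v,ci,T,z):
    r=T[:3,:3]@np.array([(u-ci["cx"])/ci["fx"],(v-ci["cy"])/ci["fy"],1]);return T[:3,3]+r*(z-T[2,3])/r[2]
def wdepth(d,ci,T):
    v,u=np.mgrid[:d.shape[0],:d.shape[1]]
    P=np.stack([(u-ci["cx"])/ci["fx"]*d,(v-ci["cy"])/ci["fy"]*d,d],-1);return P@T[:3,:3].T+T[:3,3]
def save(n,im): cv2.imwrite("pics/"+n+".png",im[...,::-1])
E
python3 - <<'E'
from h import *
a,d,ci,T=snap("top");np.savez("top.npz",im=a,d=d,T=T,k=[ci[k] for k in("fx","fy","cx","cy")])
b=snap("side")[0]
save("top0",a);save("side0",b);print(T.round(3),ctrl.get_obs())
E
```

```text
pics
[[-0.016 -0.997  0.077  0.46 ]
 [-1.     0.017  0.01  -0.006]
 [-0.011 -0.077 -0.997  0.994]
 [ 0.     0.     0.     1.   ]] {'time_s': 0.1, 'q': array([ 1.04767606e+00,  1.81486774e-01,  1.60791468e+00, -2.96798736e-05,
        1.35378629e+00, -2.06254621e-01]), 'dq': array([ 1.61243340e-03, -1.82750547e-03, -2.03848112e-03,  8.08777737e-04,
        1.81514441e-03,  6.98657526e-05]), 'joint_efforts': array([-1.81935047e-05, -4.45880735e+01, -3.52232730e+01, -3.15537454e-04,
        4.35317896e-03,  7.86433702e-06]), 'eef_pos': array([0.17887705, 0.54594376, 0.23045975]), 'eef_rot': array([ 0.69805937,  0.11102805,  0.6984425 , -0.11208908]), 'wrist_force': array([-0.43321341, -0.15922501,  0.47404581]), 'torque': array([-0.01010992, -0.02124465,  0.0661739 ]), 'opening': 1.0010709220050182}
```

View pics/top0.png

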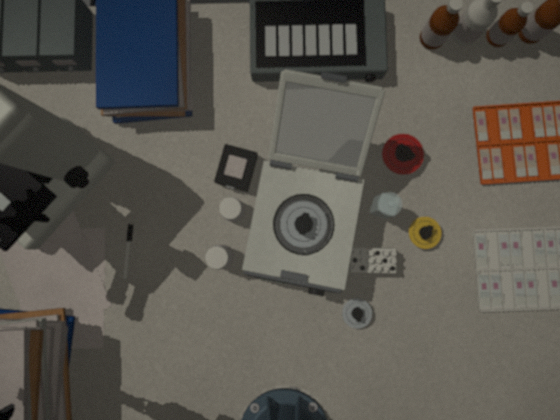

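View pics/side0.png

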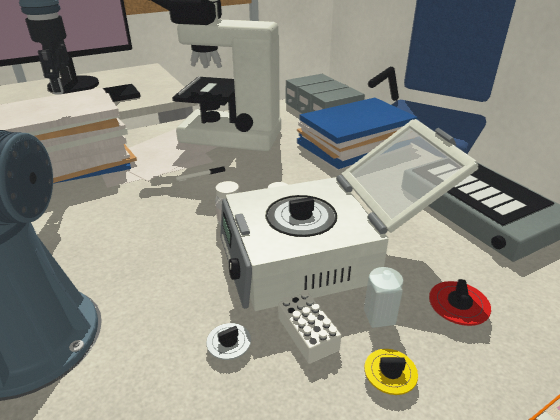

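Top view: there are four knobbed discs. The large silver one is in the centrifuge at (305,224), a small loose white one at (357,314), a red one at (403,153) and a yellow one at (425,233). The one in the centrifuge fits: it isn't red or yellow, it's the larger of the rest, and it sits in the rotor. I'll measure it and confirm in a crop.

```bash
python3 - <<'E'
from h import *
f=np.load("top.npz");im,d,T=f["im"],f["d"],f["T"];ci=dict(zip(("fx","fy","cx","cy"),f["k"]))
g=im.max(2);m=np.zeros_like(g);m[206:242,287:323]=1
P=wdepth(d,ci,T)
k=((m>0)&(P[...,2]>.140)).astype(np.uint8)
print("depth bar",k.sum(),P[k>0].mean(0),np.median(P[k>0],0))
b=((g<55)&(m>0)).astype(np.uint8)
n,l,s,c=cv2.connectedComponentsWithStats(b);i=1+np.argmax(s[1:,4]);print(s[i],c[i],world(*c[i],ci,T,.142))
# casing top yaw from depth 0.115
q=((abs(P[...,2]-.115)<.006)&(P[...,0]>.2)&(P[...,0]<.75)&(abs(P[...,1])<.25)).astype(np.uint8)
n,l,s,c=cv2.connectedComponentsWithStats(q);i=1+np.argmax(s[1:,4])
r=cv2.minAreaRect((P[l==i][:,:2]*1000).astype(np.float32));print("casing",r)
for n,(u,v) in dict(lid=(305,224),small=(357,314)).items(): print(n,P[v,u])
z=cv2.resize(im[180:345,225:445],None,fx=3.5,fy=3.5,interpolation=cv2.INTER_CUBIC);save("crop",np.clip(z*1.5,0,255).astype(np.uint8))
print(ctrl.camera_info("wrist"))
E
```

```text
depth bar 147 [ 0.50196967 -0.05010912  0.17038842] [ 0.50199416 -0.05101046  0.14727366]
[295 213  18  21 258] [303.7751938  223.61627907] [ 0.50297642 -0.0506977   0.142     ]
casing ((499.5032958984375, -50.859710693359375), (230.36830139160156, 259.63116455078125), 78.1042251586914)
lid [ 0.50174891 -0.05292629  0.1492226 ]
small [ 0.29119766 -0.17776574  0.03979592]
{'fx': 305.7344651380756, 'fy': 305.7344651380756, 'cx': 274.1743095221819, 'cy': 211.1216280806065, 'hand_eye': array([[-4.53571588e-04, -3.16704510e-01,  9.48524142e-01,
        -1.42677217e-01],
       [ 9.99999860e-01, -4.01832768e-04,  3.44017891e-04,
        -7.20298937e-04],
       [ 2.72196064e-04,  9.48524165e-01,  3.16704648e-01,
        -8.12392613e-02],
       [ 0.00000000e+00,  0.00000000e+00,  0.00000000e+00,
         1.00000000e+00]])}
```

View pics/crop.png

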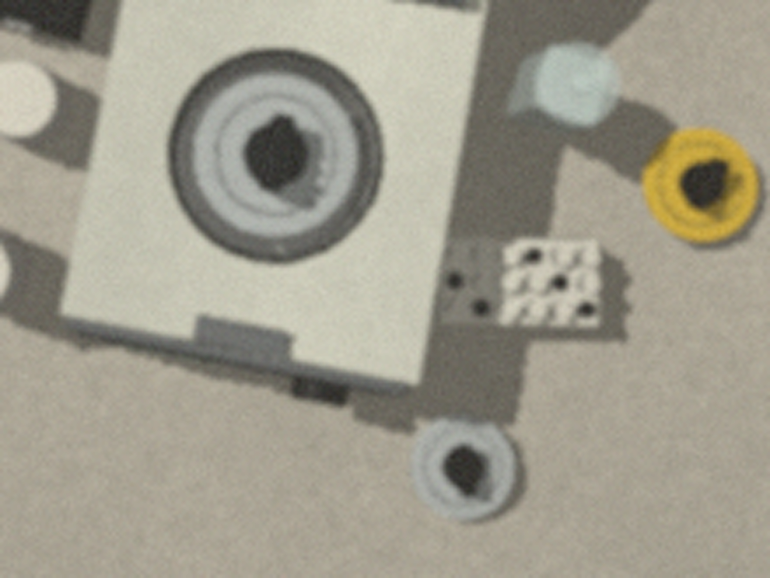

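The crop confirms the target: the large silver lid with a black bar, in the bowl at crop (275,152). The casing comes out at about 230 x 260 mm with a yaw of about -12°, and the bar top at 0.147 m, which agree with the sizes given. I'll move above it now.

step_arm(motion=[[-20,-47,49,0,0,0,0],[-20,-93,99,0,0,0,0],[-20,-140,148,-2,0,0,0],[-20,-186,198,-3,0,0,0],[-20,-233,247,-3,0,0,0],[-20,-280,296,-4,0,0,0],[-20,-326,346,-5,0,0,0],[-20,-373,395,-6,0,0,0],[-20,-419,445,-6,0,0,0],[-20,-466,494,-6,0,0,0]])

```text
time_s: 1.35
eef_pos: [0.4769, -0.0024, 0.2512]
eef_rot: [0.703, 0.075, 0.703, -0.075]
wrist_force: [1.1, 0.2, -0.4]
opening: 1.002
```

step_arm(motion=[[0,0,0,0,0,0,0],[0,0,0,0,0,0,0],[0,0,0,0,0,0,0]])

```text
time_s: 1.72
eef_pos: [0.4758, 0.0007, 0.2511]
eef_rot: [0.703, 0.074, 0.703, -0.074]
wrist_force: [0.9, -0.7, 0.3]
opening: 1.002
```

```bash
python3 - <<'E'
from h import *
o=ctrl.get_obs();print(o["time_s"],o["q"],o["eef_pos"]);print(pose(o).round(3))
im,d,ci,T=snap("wrist");np.savez("w1.npz",im=im,d=d,T=T,k=[ci[k] for k in("fx","fy","cx","cy")])
P=wdepth(d,ci,T);near=np.hypot(P[...,0]-.503,P[...,1]+.051)<.035
k=(near&(P[...,2]>.143)&(P[...,2]<.156)&(im.max(2)<90))
p=(P[k][:,:2]*1000).astype(np.float32);print(k.sum(),np.median(P[k][:,2]),p.mean(0),cv2.minAreaRect(p))
k2=(np.hypot(P[...,0]-.503,P[...,1]+.051)<.06)&(abs(P[...,2]-.117)<.003)
print("disc z",np.median(P[k2][:,2]),k2.sum())
save("w1",im)
E
```

```text
1.725 [-2.48750109e-01 -6.41401970e-02  1.82406415e+00  2.11189803e-04
  1.38224289e+00 -1.60913309e+00] [0.47581069 0.00074805 0.25109648]
[[-0.001  0.209  0.978  0.476]
 [ 0.     0.978 -0.209  0.001]
 [-1.     0.    -0.001  0.251]
 [ 0.     0.     0.     1.   ]]
785 0.14896941605376746 [502.46274  -50.397976] ((503.40325927734375, -51.17793273925781), (14.20920181274414, 45.964263916015625), 77.97772979736328)
disc z 0.11734273630936742 6405
```

View pics/w1.png

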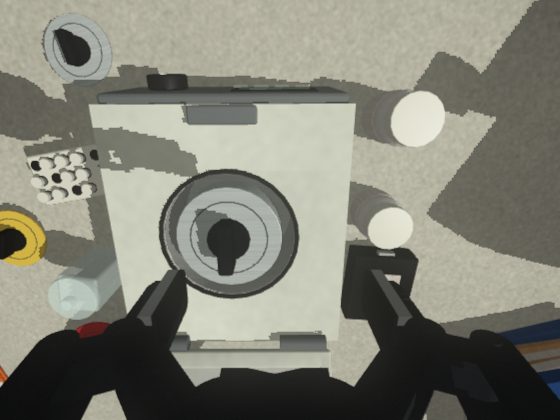

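The wrist view shows the bar at (228,245), lying along the tool's z. The rectangle measures 14 x 46 mm at (0.503, -0.051) with its top at 0.149, which matches the specification. I'll align, then descend.

step_arm(motion=[[0,-45,38,0,0,0,0],[0,-45,38,0,0,0,0],[40,-45,38,0,0,0,0],[80,-45,38,0,0,0,0],[105,-45,38,0,0,0,0],[123,-45,38,0,0,0,0],[123,-45,38,0,0,0,0],[123,-45,38,0,0,0,0]])

```text
time_s: 2.78
eef_pos: [0.5045, -0.0518, 0.1292]
eef_rot: [0.704, 0.074, 0.703, -0.075]
wrist_force: [-0.4, 0.4, 0.2]
opening: 1.001
```

```bash
python3 - <<'E'
from h import *
o=ctrl.get_obs();t=pose(o);print(o["time_s"],o["q"],o["eef_pos"],o["wrist_force"],o["torque"])
dw=np.array([.5034,-.0512,.127])-o["eef_pos"];print("tool-axis err mm",(t[:3,:3].T@dw*1000).round(1))
save("w2",np.hstack([snap("wrist")[0][100:,:]]))
E
```

```text
2.775 [-3.36784529e-01  1.49421342e-01  1.86625265e+00  9.15867343e-05
  1.12474562e+00 -1.69664728e+00] [ 0.50446012 -0.0517836   0.12922605] [-0.3902175   0.43626377  0.22958643] [ 0.02128175 -0.01964842  0.05497082]
tool-axis err mm [ 2.2  0.3 -1.2]
```

View pics/w2.png

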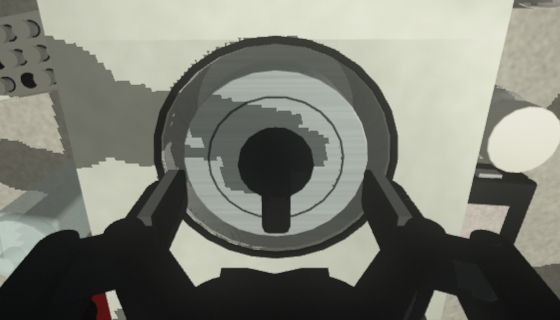

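The bar at (276,180) is centred between the open fingers. Closing now.

step_arm(motion=[[1,0,-1,0,0,0,0],[1,0,-1,0,0,0,255],[1,0,-1,0,0,0,255],[1,0,-1,0,0,0,255],[1,0,-1,0,0,0,255],[1,0,-1,0,0,0,255],[1,0,-1,0,0,0,255],[1,0,-1,0,0,0,255],[1,0,-1,0,0,0,255]])

```text
time_s: 3.95
eef_pos: [0.5033, -0.0523, 0.1275]
eef_rot: [0.703, 0.075, 0.703, -0.075]
wrist_force: [0.0, 0.9, 3.0]
opening: 0.147
```

```bash
cat > st.py <<'E'
from h import *
o=ctrl.get_obs();t=pose(o);print(o["time_s"],"q6",np.degrees(o["q"][5]).round(1),"yaw",np.degrees(np.arctan2(t[1,1],t[0,1])).round(2),o["eef_pos"].round(4),"F",o["wrist_force"].round(1),"M",o["torque"].round(3),"op",o["opening"],"tilt",np.degrees(np.arccos(-t[2,0])).round(2))
E
python3 st.py
```

```text
3.95 q6 -97.2 yaw 77.85 [ 0.5033 -0.0523  0.1275] F [0.  0.9 3. ] M [ 0.089  0.062 -0.043] op 0.14669662941107753 tilt 0.03
```

Gripped at about 12.5 mm, with no significant load. Next I feel the thread with small counter-clockwise turns (negative about tool x).

step_arm(motion=[[0,0,0,-1,0,0,255],[0,0,0,-2,0,0,255],[0,0,0,-3,0,0,255],[0,0,0,-4,0,0,255],[0,0,0,-4,0,0,255]])

```text
time_s: 4.58
eef_pos: [0.5032, -0.0523, 0.1275]
eef_rot: [0.705, 0.05, 0.705, -0.05]
wrist_force: [0.2, 0.2, 5.2]
opening: 0.147
```

```bash
python3 st.py
```

```text
4.575 q6 -101.3 yaw 81.89 [ 0.5032 -0.0523  0.1275] F [0.2 0.2 5.2] M [-0.003  0.016 -0.017] op 0.14700766456702594 tilt 0.02
```

step_arm(motion=[[0,0,0,-1,0,0,255],[0,0,0,-2,0,0,255],[0,0,0,-3,0,0,255],[0,0,0,-3,0,0,255]])

```text
time_s: 5.08
eef_pos: [0.5033, -0.0523, 0.1275]
eef_rot: [0.707, 0.031, 0.706, -0.032]
wrist_force: [-1.1, -1.2, 5.3]
opening: 0.147
```

```bash
python3 st.py
```

```text
5.075 q6 -104.3 yaw 84.89 [ 0.5033 -0.0523  0.1275] F [-1.1 -1.2  5.3] M [-0.054  0.026 -0.047] op 0.1467474134109682 tilt 0.03
```

step_arm(motion=[[0,0,0,-1,0,0,255],[0,0,0,-2,0,0,255],[0,0,0,-3,0,0,255],[0,0,0,-3,0,0,255]])

```text
time_s: 5.58
eef_pos: [0.5033, -0.0523, 0.1275]
eef_rot: [0.707, 0.013, 0.707, -0.013]
wrist_force: [-0.5, -0.2, 5.9]
opening: 0.15
```

```bash
python3 st.py
```

```text
5.575 q6 -107.3 yaw 87.89 [ 0.5033 -0.0523  0.1275] F [-0.5 -0.2  5.9] M [ 0.022  0.03  -0.027] op 0.14975161258646003 tilt 0.03
```

step_arm(motion=[[0,0,0,-1,0,0,255],[0,0,0,-2,0,0,255],[0,0,0,-3,0,0,255],[0,0,0,-3,0,0,255]])

```text
time_s: 6.08
eef_pos: [0.5033, -0.0523, 0.1275]
eef_rot: [0.707, -0.006, 0.707, 0.005]
wrist_force: [0.3, -0.2, 5.3]
opening: 0.147
```

```bash
python3 st.py
```

```text
6.075 q6 -110.3 yaw 90.89 [ 0.5033 -0.0523  0.1275] F [ 0.3 -0.2  5.3] M [ 0.02   0.045 -0.05 ] op 0.14703253275573505 tilt 0.03
```

No resistance through 13° and the opening is unchanged, so the bar is turning with the pads. A few more degrees will take it past any tightening stop.

step_arm(motion=[[0,0,0,-1,0,0,255],[0,0,0,-2,0,0,255],[0,0,0,-3,0,0,255],[0,0,0,-4,0,0,255],[0,0,0,-5,0,0,255],[0,0,0,-5,0,0,255]])

```text
time_s: 6.82
eef_pos: [0.5033, -0.0523, 0.1275]
eef_rot: [0.706, -0.036, 0.706, 0.036]
wrist_force: [-0.5, -0.3, 5.1]
opening: 0.151
```

```bash
python3 st.py; python3 -c "
from h import *
save('w3',snap('wrist')[0])"
```

```text
6.825 q6 -115.3 yaw 95.89 [ 0.5033 -0.0523  0.1275] F [-0.5 -0.3  5.1] M [-0.007  0.005 -0.086] op 0.15101721172496607 tilt 0.03
```

View pics/w3.png

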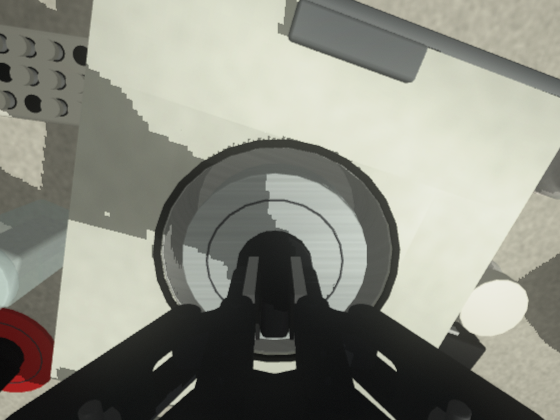

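The wrist view shows the bar at (275,300) still square in the pads, and the lid's brushing has turned with the gripper. It has turned 18° freely, so counter-clockwise loosens. Turning on to 60°.

step_arm(motion=[[0,0,0,-3,0,0,255],[0,0,0,-6,0,0,255],[0,0,0,-9,0,0,255],[0,0,0,-12,0,0,255],[0,0,0,-15,0,0,255],[0,0,0,-18,0,0,255],[0,0,0,-21,0,0,255],[0,0,0,-21,0,0,255]])

```text
time_s: 7.88
eef_pos: [0.5033, -0.0523, 0.1275]
eef_rot: [0.688, -0.165, 0.688, 0.165]
wrist_force: [0.2, 0.4, 4.8]
opening: 0.151
```

```bash
python3 st.py
```

```text
7.875 q6 -136.3 yaw 116.93 [ 0.5033 -0.0523  0.1275] F [0.2 0.4 4.8] M [0.021 0.027 0.097] op 0.15139583982549418 tilt 0.03
```

step_arm(motion=[[0,0,0,-3,0,0,255],[0,0,0,-6,0,0,255],[0,0,0,-9,0,0,255],[0,0,0,-12,0,0,255],[0,0,0,-15,0,0,255],[0,0,0,-18,0,0,255],[0,0,0,-21,0,0,255],[0,0,0,-21,0,0,255]])

```text
time_s: 8.88
eef_pos: [0.5033, -0.0523, 0.1275]
eef_rot: [0.646, -0.287, 0.646, 0.287]
wrist_force: [-0.6, -0.2, 5.5]
opening: 0.149
```

```bash
python3 st.py
```

```text
8.875 q6 -157.3 yaw 137.93 [ 0.5033 -0.0523  0.1275] F [-0.6 -0.2  5.5] M [-0.042  0.018  0.075] op 0.1490420138668585 tilt 0.03
```

Turned 60° with no resistance. Next is a short slow lift of 6 mm, watching the force: a lid still on its thread would catch within 3 mm.

step_arm(motion=[[-1,0,0,0,0,0,255],[-2,0,0,0,0,0,255],[-3,0,0,0,0,0,255],[-4,0,0,0,0,0,255],[-5,0,0,0,0,0,255],[-6,0,0,0,0,0,255],[-6,0,0,0,0,0,255]])

```text
time_s: 9.75
eef_pos: [0.5032, -0.0522, 0.1334]
eef_rot: [0.646, -0.287, 0.646, 0.287]
wrist_force: [0.5, 0.6, -1.5]
opening: 0.151
```

```bash
python3 st.py
```

```text
9.75 q6 -157.2 yaw 137.85 [ 0.5032 -0.0522  0.1334] F [ 0.5  0.6 -1.5] M [ 0.005 -0.005  0.005] op 0.15084822307817722 tilt 0.01
```

The force is just the lid's weight (about 1.5 N down) and nothing is catching, so it's free. I'll lift straight up to about 120 mm in total.

step_arm(motion=[[-8,0,0,0,0,0,255],[-18,0,0,0,0,0,255],[-30,0,0,0,0,0,255],[-45,0,0,0,0,0,255],[-60,0,0,0,0,0,255],[-75,0,0,0,0,0,255],[-90,0,0,0,0,0,255],[-103,0,0,0,0,0,255],[-111,0,0,0,0,0,255],[-115,0,0,0,0,0,255]])

```text
time_s: 11.0
eef_pos: [0.5032, -0.0522, 0.2487]
eef_rot: [0.646, -0.287, 0.646, 0.287]
wrist_force: [-0.6, -1.0, -1.8]
opening: 0.148
```

step_arm(motion=[[0,0,0,0,0,0,255],[0,0,0,0,0,0,255],[0,0,0,0,0,0,255],[0,0,0,0,0,0,255],[0,0,0,0,0,0,255],[0,0,0,0,0,0,255]])

```text
time_s: 11.75
eef_pos: [0.5031, -0.0522, 0.2483]
eef_rot: [0.646, -0.287, 0.646, 0.287]
wrist_force: [-0.5, 0.2, -1.6]
opening: 0.149
```

```bash
python3 st.py; python3 -c "
from h import *
im,d,ci,T=snap('side');save('side1',im)
P=wdepth(d,ci,T);k=(np.hypot(P[...,0]-.503,P[...,1]+.052)<.056)&(P[...,2]>.18)&(P[...,2]<.245)
z=P[k][:,2];print(k.sum(),np.percentile(z,[1,10,50,90]))
"
```

```text
11.75 q6 -157.2 yaw 137.85 [ 0.5031 -0.0522  0.2483] F [-0.5  0.2 -1.6] M [ 0.014 -0.008 -0.037] op 0.14861048481423905 tilt 0.0
1176 [0.21376412 0.23553959 0.23733655 0.23958767]
```

View pics/side1.png

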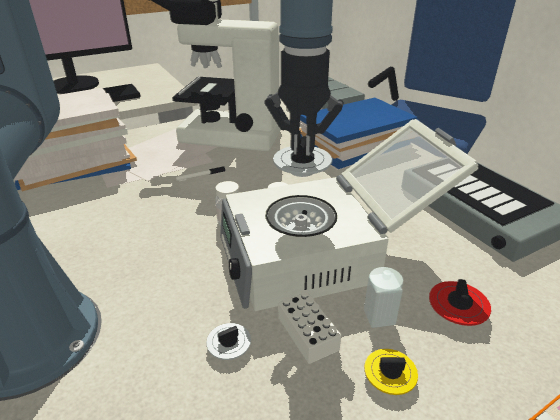

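The side view shows the lid held level at (303,158), well above the open rotor at (300,216), and everything else where it was. The disc top is at 0.237 m and the lowest visible edge at about 0.212 m, so it is at least 100 mm clear of the rim. Handing in.

```bash
python3 -c "
from h import *
print(ctrl.hand_in())"; python3 st.py
```

```text
the job is handed in; nothing more can be done
None
the job is handed in; nothing more can be done
```

The rotor lid is off and the arm is holding it steady and level, with its disc about 120 mm above the rotor rim. I handed the job in at about 11.8 s on the robot's clock.

- **Thread:** I gripped the bar on the knob and turned it counter-clockwise, feeling for a stop. None came by 18°, past the 5–13° where the tightening way would have stopped, and the bar had not slipped in the pads. So this lid has an ordinary thread, and I unscrewed it to 60°. I did not try the other direction.
- **Free before lifting:** A slow 6 mm test lift met only the lid's weight of about 1.5 N, so it was no longer caught on the thread.
- **Last checks:** The underside is at about 0.232 m, with roughly 100 mm between the collar's lower edge and the rim. The gripper's tilt is about 0° and the grip has not changed. In the last side picture the other things on the bench look undisturbed. No check failed or disagreed; my status reading after handing in returned nothing, because the robot no longer answered.

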